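Seat the chip card and confirm the payment

TASK

The customer's chip card is only part of the way into the card terminal: push it straight in with the fingertips, without gripping it, until it is fully home, and only then press the green key gently all the way down and let it come up again to confirm the sale. Do not press the red or yellow key, do not grasp or lift the terminal or push it out of its place, and leave the customer's things beside it where they lie.

Things in the scene. Friction and masses are not known exactly. Their poses are not given: they have to be found in the camera images.
- terminal: Dark grey payment terminal, 168 x 98 mm, loose on the counter on rubber feet, 0.75 kg (about 5 N on a stopped card slides it). Origin: centre of its underside. x: along it, from the front end (-84 mm, card slot) to the back; y: to its left; z up. Keypad face 30 mm high; number keys fixed, 33 mm high, nearest row 31 mm behind the coloured keys' centres; display head beyond x = 20 mm, up to 53 mm high.
- card (a joint): How far the chip card has slid into the terminal, m: 0 is 64 mm standing out of the terminal's front end, 0.026 is fully home against the stop (38 mm standing out). It starts somewhere between 0 and 0.010, slides along the terminal's x axis only, with about 1.2 N of friction, and stays where it is left.
- card_edge (a point): Middle of the outer (free) edge of the chip card, the edge to push. Blue card with a pale stripe, 54 mm wide across the terminal, 2 mm thick, level, 14 mm above the counter (13 mm free below it). It is pushed along the terminal's +x, from 148 mm (joint 0) to 122 mm (home) in front of the terminal's origin.
- green_key (a joint): Travel of the green key, m: 0 up, 0.003 fully down. A spring returns it; it takes about 3.5 N to hold it fully down.
- green_key_top (a point): Centre of the top of the green key, the right-hand one of the row of three coloured keys next to the terminal's front end (terminal x = -60 mm, y = -31 mm), 35 mm above the counter. The key is 17 mm along the terminal by 23 mm across and stands 5 mm above the keypad face, 3 mm of it travel.
- yellow_key (a joint): Travel of the yellow key, like the green one; to be left alone.
- yellow_key_top (a point): Centre of the top of the yellow key, the middle one of the row, 31 mm to the left of the green one (8 mm gap between the keys), same size.
- red_key (a joint): Travel of the red key, like the green one; to be left alone.
- red_key_top (a point): Centre of the top of the red key, the left-hand one of the row, 62 mm to the left of the green one, same size.
- washi_yellow: Roll of yellow patterned paper tape, 46 mm across, 15 mm high, lying flat to the right of the terminal; origin at the centre of its underside. Leave it alone.
- gel_pen: Blue and white pen, 148 mm long, 9 mm high, lying to the right of the terminal, beyond the tape; its length is its own y; origin at the centre of its underside. Leave it alone.
- eraser: White eraser in a blue sleeve, 46 x 37 x 12 mm, to the right of the terminal's front half; origin at the centre of its underside. Leave it alone.
- pocket_book: Coral-red pocket notebook, 104 x 148 x 12 mm, lying to the left of the terminal; origin at the centre of its underside. Leave it alone.

How it is judged:
By the outcome, as a careful person would: the job done as asked, in the order asked, and still so for the second after the job is handed in, with the robot touching nothing.
It also fails if it takes over 38 s, if anything falls off the work surface, if the arm or the gripper's body presses on something with over 40 N, if the wrist force passes 120 N, or if a joint passes its speed limit or range.

ROBOT

A 6-joint arm with a two-finger parallel gripper is mounted at the origin on a cart in front of the work surface, level with it; the furniture and walls round the work are solid. World frame = base frame: x ahead of the robot, y to its left, z up, the work surface at z = 0. Lengths are in m, angles in rad, forces in N, time in s.
With the tool pointing down it reaches from about 0.35 to 0.775 m from the base axis. Payload 7.3 kg.
Tool frame: the origin (TCP) lies at the very end of the fingers, on their centre line; the grasp point (between the pads) lies 19 mm behind it; z points along the fingers, y is the direction in which the jaws open and shut (so a half turn about z gives the same grasp; the last joint's range is limited). The gripper opens to 92 mm and grips with 3 to 60 N. Pads are 19 mm wide; open, the fingers measure 130 mm over their backs; the gripper's body (75 mm by 190 mm) begins 47 mm behind the grasp point.
Start: joints at [0.987, 0.342, 1.524, -0, 1.275, -0.146], TCP at [0.223, 0.476, 0.227] pointing down, gripper open.
Joint ranges: [-2.53, 2.53], [-0.77, 2.02], [0.04, 2.7], [-1, 4.14], [0.28, 2.66], [-3.11, 3.11]. Speed limits (rad/s): [2.57, 2.57, 3.14, 3.14, 3.14, 3.14].

INTERFACE

Orientations are given as [roll, pitch, yaw] about the fixed x, y, z axes, in that order (R = Rz(yaw) Ry(pitch) Rx(roll)).
In Python, from cell import robot gives the robot as it stands.
- The arm moves only by the shell command python3 -m pendant 'ROWS' [OPENING] [FORCE]. ROWS is JSON, a list of rows, each a list of 2 entries, a list of its own where there are three numbers: the shift along the tool's x, y, z in mm, then the turn about the tool's z in degrees. In form: [[[x, y, z], turn], ...]. A call has 1 to 10 rows; each row is the pose to reach, as a shift and turn from the pose measured when the call began, along the tool's axes at that moment; what a row does not reach only later rows make up. A row lasts 1/12 s, in which the tool goes at most 41.7 mm and 7.16 degrees, less where a joint would pass 70% of its speed; a pose out of reach is approached as far as the arm can. A call with a gripper value outside its range is refused whole. OPENING is the opening, from 0 (shut) to 1 (fully open), set as the call begins (- or left out, the last holds). The fingers move at their own pace and stop on an object; FORCE is the grip in N (left out, the last holds). Time passes only in rows, so rows that repeat a pose let the fingers close. It gives the time, the measured TCP pose, the force and the opening at its end, in the units of the state.
- robot.observe(): the state, without advancing time (a new reading comes with each control period).
- robot.read_camera(name): name is "scene" or "top" or "wrist"; returns the picture (384x512x3 uint8, red, green, blue); there is no depth.
- robot.calibration(name): a dict with "vfov" (degrees; the focal length in pixels is half the picture's height over the tangent of half this angle, whatever the lens; pixels are square), "cx", "cy" (the principal point, pixels), "rvec" (rotation vector, rad) and "tvec" (3), from world to camera coordinates, as OpenCV has them. Camera axes: x right, y down, z forward; pixel columns grow to the right and rows downward; lengths in m; the calibration is good to about 2 mm. A picture is of the moment at which its call begins: read the wrist's pose just before it. calibration takes no time and is no camera call; for the wrist camera it gives the pose at the moment of the call.
- robot.hand_in(): hands the job in, once; it reports no verdict.
Trained networks look in the newest picture that a camera, given by its name, has taken for a name from the list of things; names that differ only in an ending like _2 or _b are one class to them, and where a whole thing is asked for, a point or a joint stands for the part that bears it (a point fixed in the world has none). Each returns a list of dicts, best first, with "p" (0 to 1); they miss things now and then, are a little off and sometimes report something else, mostly with a low value. They report only what shows in the picture. A call takes as long as a camera call.
- robot.find_in(camera, query): "xy" ([column, row] as shares, 0 to 1, of the picture: columns of its width, rows of its height, amid what is visible of it).
The state is a dict: "time": time; "qpos": joint angles; "qvel": joint speeds; "joint_efforts": joint torques, N m; "tool_pos": TCP position; "tool_rot": TCP orientation; "contact_force": force on the tool from outside, world axes, zero at the start; "torque": the same for the moment, N m; "opening": finger opening in m.
Only numpy, scipy, OpenCV 4.12 (cv2) and the standard library are available. Lean on these libraries where they do the work, as an engineer would, in place of code of your own. Each camera call takes 0.05 s, during which the arm holds its last target.

## Working session

There is one attempt and no reset: what is moved stays moved. The work goes in short steps, Python scripts to look and compute and a shell command to move; the robot and the scene stay as the last step left them, time stands still between calls to the robot, and variables do not carry over. Pictures are saved under pics/ and viewed, and the job is handed in when it is done.

```bash
mkdir -p pics; ls; python3 - <<'E'
from cell import robot
import cv2
s=robot.observe(); print(s['time'],s['tool_pos'],s['tool_rot'],s['opening'],s['contact_force'])
for c in ['top','scene']:
    im=robot.read_camera(c); cv2.imwrite(f'pics/{c}0.png',cv2.cvtColor(im,cv2.COLOR_RGB2BGR)); print(c,robot.calibration(c))
    for q in ['green_key_top','yellow_key_top','red_key_top','card_edge','terminal']:
        print(q,[(round(d['p'],2),[round(d['xy'][0]*512,1),round(d['xy'][1]*384,1)]) for d in robot.find_in(c,q)[:2]])
print(robot.observe()['time'])
E
```

```text
pics
0.0 [0.22232845 0.47514045 0.22604217] [-3.14003824e+00 -2.03141625e-04  2.70375584e+00] 0.09172066218703236 [0.42978718 0.61330829 0.29552791]
top {'vfov': 57.81793158760647, 'cx': 257.411872609574, 'cy': 188.02032260731497, 'rvec': array([ 2.11869327, -2.16258679,  0.14970843]), 'tvec': array([-0.02011701,  0.56158867,  0.83885384])}
green_key_top [(0.47, [299.6, 196.1])]
yellow_key_top [(0.56, [283.7, 197.5])]
red_key_top []
card_edge [(0.65, [275.8, 216.2])]
terminal [(0.73, [287.4, 180.3])]
scene {'vfov': 45.243765475433506, 'cx': 254.23246820022973, 'cy': 190.90780457751276, 'rvec': array([ 2.20187462, -0.50174579,  0.26951688]), 'tvec': array([-0.52225368,  0.18230247,  0.74403825])}
green_key_top [(0.4, [264.2, 236.5]), (0.29, [324.1, 272.5])]
yellow_key_top [(0.56, [261.0, 228.3])]
red_key_top [(0.51, [257.6, 217.7])]
card_edge [(0.56, [231.4, 238.4])]
terminal [(0.92, [287.6, 231.2])]
0.6
```

```bash
python3 - <<'E'
import cv2
a=cv2.imread('pics/top0.png');cv2.imwrite('pics/topz.png',cv2.resize(a[110:260,190:390],None,fx=4,fy=4,interpolation=cv2.INTER_CUBIC))
a=cv2.imread('pics/scene0.png');cv2.imwrite('pics/scenez.png',cv2.resize(a[160:310,190:390],None,fx=4,fy=4,interpolation=cv2.INTER_CUBIC))
E
```

```text
(no output)
```

View pics/top0.png

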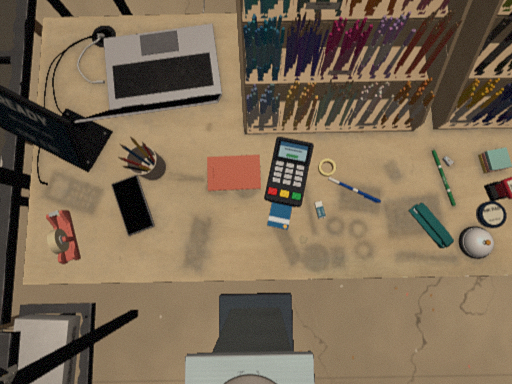

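View pics/scene0.png

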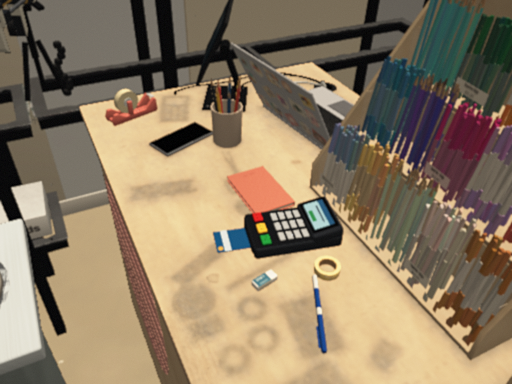

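```bash
sleep 1
```

```text
(no output)
```

View pics/topz.png

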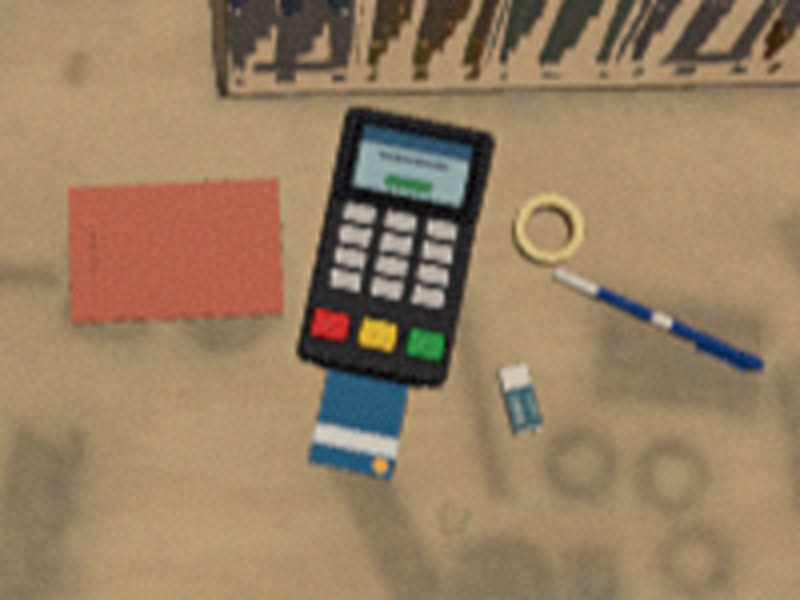

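View pics/scenez.png

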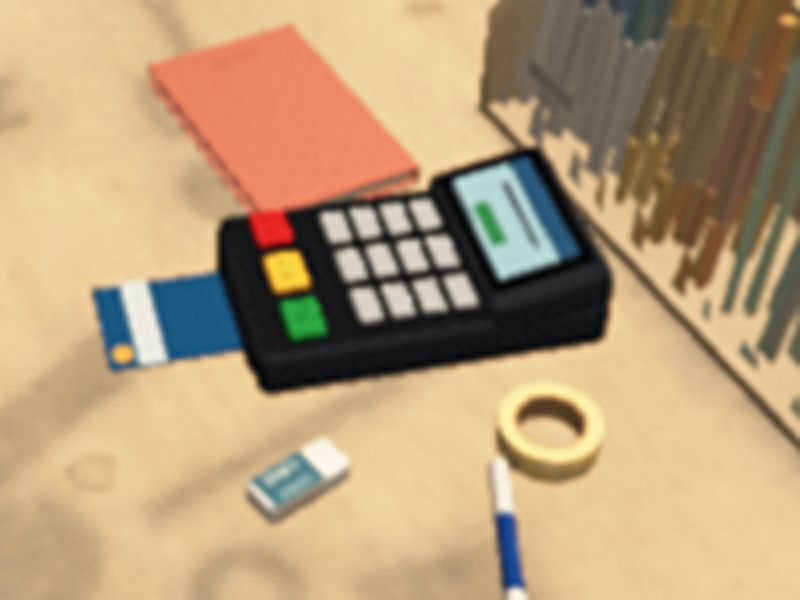

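The top view shows the terminal near (287,172) with the card pointing towards the robot, its free edge near (277,227), and the green key at (296,196). I'll fit the terminal pose and card position from both views.

```bash
cat > h.py <<'E'
import numpy as np,cv2
from scipy.optimize import least_squares
def K(c):
    f=192/np.tan(np.radians(c['vfov']/2)); return np.array([[f,0,c['cx']],[0,f,c['cy']],[0,0,1.]])
def proj(c,P): return cv2.projectPoints(np.array(P,float),np.array(c['rvec']),np.array(c['tvec']),K(c),None)[0][:,0]
def model(p):
    x,y,a,s=p; e=-0.148+s
    L=np.array([[-.06,.031,.035],[-.06,0,.035],[-.06,-.031,.035],[e,.027,.015],[e,-.027,.015]])
    R=np.array([[np.cos(a),-np.sin(a)],[np.sin(a),np.cos(a)]])
    L[:,:2]=L[:,:2]@R.T+[x,y]; return L
def fit(obs,p0=(.55,-.05,0,.005)):
    r=least_squares(lambda p:np.concatenate([(proj(c,model(p))-o).ravel() for c,o in obs]),p0,x_scale=[.01,.01,.1,.01],loss='soft_l1')
    return r.x,r.fun
E
python3 - <<'E'
from h import *
from cell import robot
T=np.array([[330,325],[378,334],[426,344],[309,462],[392,479]])/4+[190,110]-.4
S=np.array([[272,229],[288,271],[304,317],[94,289],[112,370]])/4+[190,160]-.4
ct,cs=robot.calibration('top'),robot.calibration('scene')
for o in ([(ct,T)],[(cs,S)],[(ct,T),(cs,S)]):
    p,f=fit(o);print(p.round(4),f.round(1));
print(model(p).round(4))
E
```

```text
[ 0.6059 -0.1122 -0.2195  0.0009] [ 0.  -0.  -0.   0.1 -0.  -0.   0.   0.  -0.  -0. ]
[ 0.6065 -0.1123 -0.2368  0.0013] [ 0.1 -0.4 -0.1  0.1 -0.1  0.2 -0.  -0.1  0.   0.2]
[ 0.6062 -0.1124 -0.229   0.0012] [-0.1 -0.3 -0.2 -0.1 -0.2 -0.1 -0.4 -0.4 -0.5 -0.3 -0.  -0.2 -0.1  0.3
 -0.   0.5 -0.2  0.5  0.   0.7]
[[ 0.5548 -0.0686  0.035 ]
 [ 0.5477 -0.0988  0.035 ]
 [ 0.5407 -0.129   0.035 ]
 [ 0.4693 -0.0528  0.015 ]
 [ 0.4571 -0.1054  0.015 ]]
```

```bash
cat >> h.py <<'E'
from scipy.spatial.transform import Rotation as Ro
TP=np.array([.6062,-.1124]);A=-.229
def t2w(x,y,z): return np.array([TP[0]+x*np.cos(A)-y*np.sin(A),TP[1]+x*np.sin(A)+y*np.cos(A),z])
def delta(s,target,yaw):
    R=Ro.from_euler('xyz',s['tool_rot']); d=R.inv().apply(np.array(target)-s['tool_pos'])*1000
    dy=-np.degrees((yaw-s['tool_rot'][2]+np.pi)%(2*np.pi)-np.pi); return d.round(1),round(dy,1)
def interm(s):
    d=s['tool_pos'][:2]-TP; return [round(1000*float(v),1) for v in (d[0]*np.cos(A)+d[1]*np.sin(A),-d[0]*np.sin(A)+d[1]*np.cos(A),s['tool_pos'][2])]
E
python3 - <<'E'
from h import *
from cell import robot
s=robot.observe(); print(delta(s,t2w(-.185,0,.1),np.pi+A),t2w(-.185,0,.1))
E
```

```text
(array([-415.7, -408.2,  126.7]), np.float64(-12.0)) [ 0.42602963 -0.07040431  0.1       ]
```

```bash
python3 -m pendant '[[[-29,-29,9],-1],[[-58,-58,18],-2],[[-87,-86,27],-4],[[-116,-114,36],-6],[[-145,-143,45],-8],[[-174,-172,54],-10],[[-203,-200,63],-12],[[-232,-228,72],-12],[[-261,-257,81],-12],[[-290,-286,90],-12]]' 0 20
python3 - <<'E'
from h import *
from cell import robot
s=robot.observe(); print(delta(s,t2w(-.185,0,.1),np.pi+A))
E
```

```text
time: 1.43
tool_pos: [0.3642, 0.0922, 0.1368]
tool_rot: [3.141, 0.001, 2.913]
contact_force: [1.4, 0.6, 0.1]
opening: 0.0296
(array([ -97. , -144.5,   36.9]), np.float64(0.0))
```

```bash
python3 -m pendant '[[[-20,-29,7],0],[[-40,-58,14],0],[[-60,-87,21],0],[[-80,-116,28],0],[[-97,-144,37],0],[[-97,-144,37],0],[[-97,-144,37],0]]' 0
python3 - <<'E'
from h import *
from cell import robot
im=robot.read_camera('wrist');cv2.imwrite('pics/w1.png',cv2.cvtColor(im,cv2.COLOR_RGB2BGR))
s=robot.observe(); print(delta(s,t2w(-.175,0,.006),np.pi+A),interm(s))
c=robot.calibration('wrist');print(proj(c,model([*TP,A,.0012])).round())
E
```

```text
time: 2.02
tool_pos: [0.4262, -0.0712, 0.0994]
tool_rot: [3.141, 0.0, 2.91]
contact_force: [0.5, 0.6, 0.4]
opening: 0.0005
(array([-10.3,  -0.3,  93.7]), np.float64(-0.1)) [-185.3, 0.2, 99.7]
[[284. 347.]
 [247. 347.]
 [211. 347.]
 [279. 242.]
 [215. 242.]]
```

View pics/w1.png

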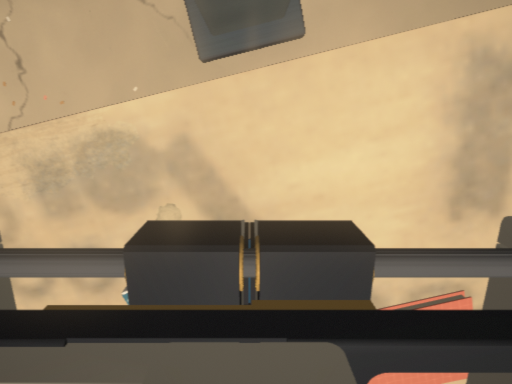

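```bash
python3 - <<'E'
from h import *
from cell import robot
s=robot.observe(); R=Ro.from_euler('xyz',s['tool_rot']);c=robot.calibration('wrist')
for q in ([0,0,0],[.0095,.019,0],[-.0095,.019,0],[.0095,-.019,0],[.0095,.019,-.04],[.0095,.019,-.066]): print(q,proj(c,[R.apply(q)+s['tool_pos']]).round())
E
python3 - <<'E'
import cv2
a=cv2.imread('pics/w1.png');cv2.imwrite('pics/w1z.png',cv2.resize(a[190:330,100:400],None,fx=2.6,fy=2.6))
E
```

```text
[0, 0, 0] [[247. 241.]]
[0.0095, 0.019, 0] [[282. 225.]]
[-0.0095, 0.019, 0] [[281. 257.]]
[0.0095, -0.019, 0] [[211. 225.]]
[0.0095, 0.019, -0.04] [[292. 259.]]
[0.0095, 0.019, -0.066] [[302. 295.]]
```

View pics/w1z.png

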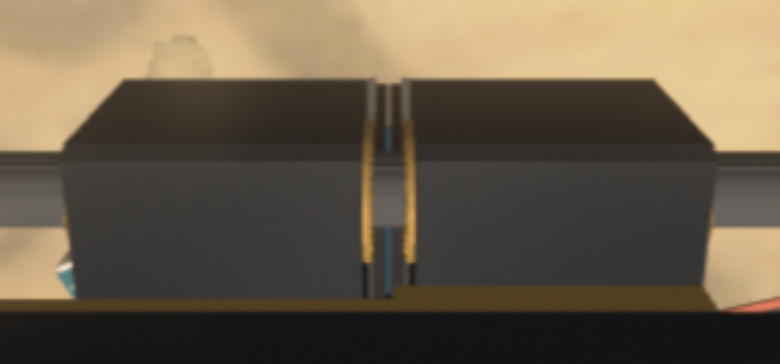

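```bash
python3 - <<'E'
from h import *
from cell import robot
a=robot.read_camera('scene')[:,:,::-1]
s=robot.observe(); R=Ro.from_euler('xyz',s['tool_rot']);c=robot.calibration('scene')
print((proj(c,[R.apply(q)+s['tool_pos'] for q in ([0,0,0],[0,0.019,0],[0,-.019,0],[0,0,-.066])])).round())
cv2.imwrite('pics/s1z.png',cv2.resize(a[130:280,130:330],None,fx=4,fy=4,interpolation=cv2.INTER_CUBIC))
E
```

```text
[[191. 210.]
 [190. 203.]
 [192. 217.]
 [188. 179.]]
```

View pics/s1z.png

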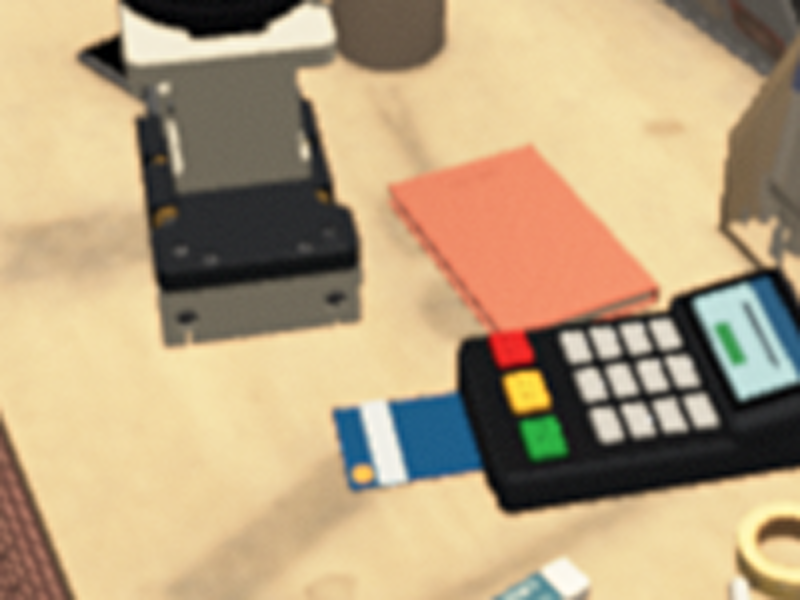

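```bash
python3 -m pendant '[[[0,0,25],0],[[0,0,50],0],[[0,0,75],0],[[0,0,90],0],[[0,0,93.5],0],[[0,0,93.5],0]]' 0
python3 - <<'E'
from h import *
from cell import robot
a=robot.read_camera('scene')[:,:,::-1]
s=robot.observe(); R=Ro.from_euler('xyz',s['tool_rot']);c=robot.calibration('scene');print(interm(s))
P=np.array([[x,y,z] for x in(-.0095,.0095) for y in(-.019,.019) for z in (0,-.06)])
B=np.array([[x,y,-.066] for x,y in((-.0375,-.095),(.0375,-.095),(.0375,.095),(-.0375,.095))])
B2=B[:,[1,0,2]]
im=cv2.resize(a[130:280,130:330],None,fx=4,fy=4,interpolation=cv2.INTER_CUBIC)
for pts,col in((P,(0,255,0)),(B,(0,0,255)),(B2,(255,0,255))):
    for q in proj(c,R.apply(pts)+s['tool_pos']): cv2.circle(im,tuple(int(v) for v in (q-[130,130])*4+2),4,col,-1)
cv2.imwrite('pics/s2z.png',im)
E
```

```text
time: 2.62
tool_pos: [0.4251, -0.0681, 0.0061]
tool_rot: [3.141, -0.001, 2.915]
contact_force: [-0.1, 0.1, -0.1]
opening: 0.0004
[-185.7, 1.8, 6.9]
```

View pics/s2z.png

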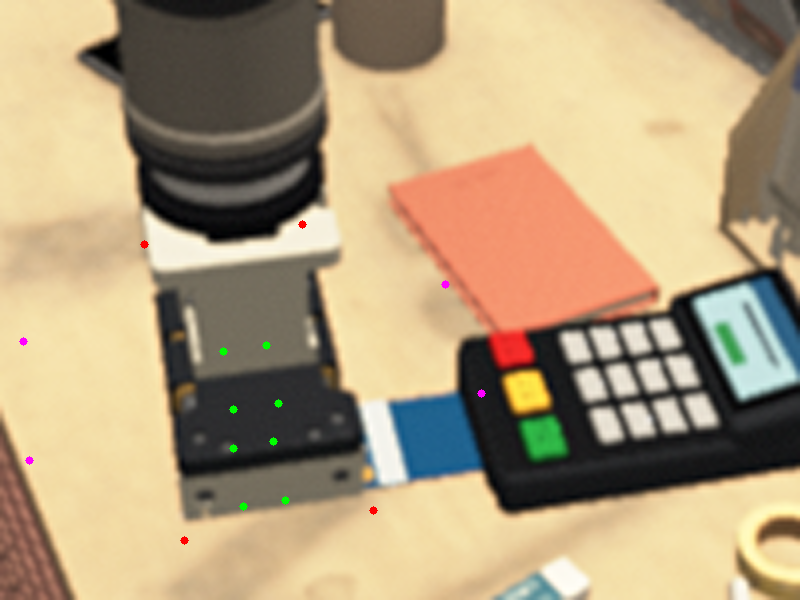

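```bash
cat > st.py <<'E'
from h import *
from cell import robot
s=robot.observe(); f=s['contact_force']; print('T',round(s['time'],2),interm(s),'Fx',round(float(f[0]*np.cos(A)+f[1]*np.sin(A)),2),'Fz',round(float(f[2]),2))
E
python3 -m pendant '[[[-10,0,0],0],[[-20,0,0],0],[[-20,0,0],0]]' 0 >/dev/null; python3 st.py
python3 -m pendant '[[[-3,0,0],0],[[-6,0,0],0],[[-6,0,0],0]]' >/dev/null; python3 st.py
python3 -m pendant '[[[-2,0,0],0],[[-4,0,0],0],[[-4,0,0],0]]' >/dev/null; python3 st.py
```

```text
T 2.92 [-162.7, 2.0, 8.6] Fx 0.18 Fz 0.93
T 3.17 [-156.3, 2.1, 9.3] Fx 0.1 Fz -0.46
T 3.42 [-152.3, 2.1, 9.3] Fx -0.43 Fz 0.83
```

```bash

python3 -m pendant '[[[-1,-1,3],0],[[-2,-2,3],0],[[-2,-2,3],0]]' >/dev/null; python3 st.py
python3 -m pendant '[[[-1.5,0,0],0],[[-3,0,0],0],[[-3,0,0],0]]' >/dev/null; python3 st.py
python3 - <<'E'
from h import *
from cell import robot
for c in('scene','top'):
    a=robot.read_camera(c)[:,:,::-1]
    cr=a[160:310,190:390] if c=='scene' else a[110:260,190:390]
    cv2.imwrite(f'pics/p1{c}.png',cv2.resize(cr,None,fx=4,fy=4,interpolation=cv2.INTER_CUBIC))
E
```

```text
T 3.67 [-150.4, 0.0, 6.0] Fx -0.5 Fz -0.79
T 3.92 [-147.1, -0.1, 6.0] Fx -0.57 Fz 0.25
```

View pics/p1scene.png

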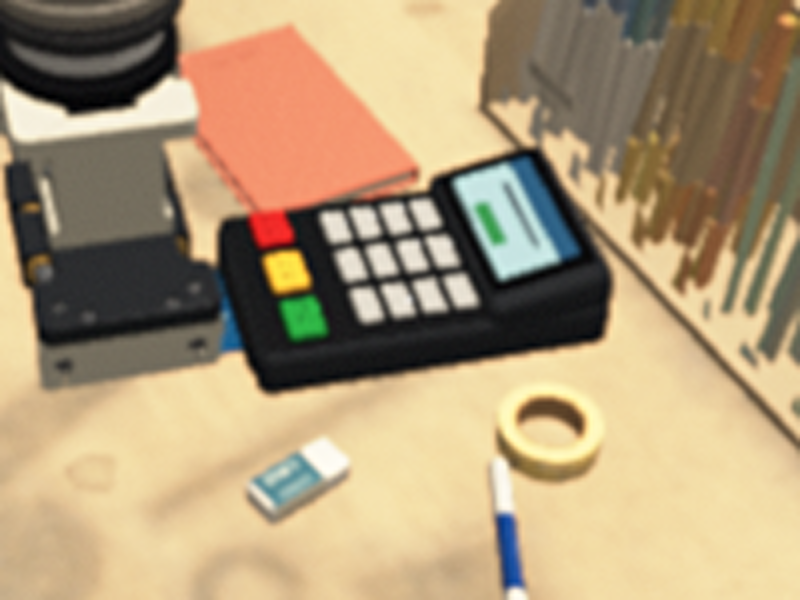

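View pics/p1top.png

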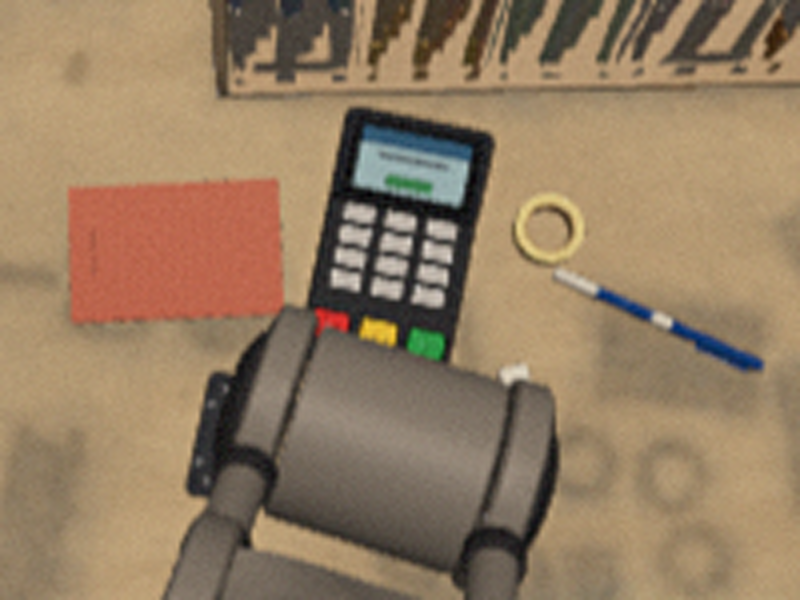

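```bash

python3 -m pendant '[[[-2,0,0],0],[[-4,0,0],0],[[-4,0,0],0]]' >/dev/null; python3 st.py
python3 -m pendant '[[[-2,0,0],0],[[-4,0,0],0],[[-4,0,0],0]]' >/dev/null; python3 st.py
python3 -m pendant '[[[-1,0,0],0],[[-2,0,0],0],[[-2,0,0],0]]' >/dev/null; python3 st.py
```

```text
T 4.27 [-142.6, -0.1, 6.1] Fx -0.67 Fz -0.22
T 4.52 [-138.1, -0.1, 6.2] Fx -0.13 Fz -0.98
T 4.77 [-135.8, -0.1, 6.2] Fx -0.15 Fz 0.01
```

```bash

python3 -m pendant '[[[-1,0,0],0],[[-1,0,0],0]]' >/dev/null; python3 st.py
python3 -m pendant '[[[-1,0,0],0],[[-1,0,0],0]]' >/dev/null; python3 st.py
python3 -m pendant '[[[-1,0,0],0],[[-1,0,0],0]]' >/dev/null; python3 st.py
```

```text
T 4.93 [-134.6, -0.1, 6.2] Fx 0.09 Fz -0.72
T 5.1 [-133.5, -0.1, 6.2] Fx -1.44 Fz 0.2
T 5.27 [-133.1, -0.0, 6.1] Fx -4.05 Fz 2.53
```

```bash

python3 -m pendant '[[[0,0,0],0]]' >/dev/null; python3 st.py
python3 -m pendant '[[[-0.4,0,0],0]]' >/dev/null; python3 st.py
```

```text
T 5.35 [-133.2, -0.0, 6.2] Fx -1.58 Fz 0.74
T 5.43 [-133.2, -0.0, 6.1] Fx -4.42 Fz 2.27
```

```bash

python3 -m pendant '[[[5,0,0],0],[[20,0,0],0],[[35,0,-5],0],[[45,0,-30],0],[[50,0,-60],7],[[50,0,-90],14],[[50,0,-94],21],[[50,0,-94],28],[[50,0,-94],35],[[50,0,-94],42]]' >/dev/null; python3 st.py
python3 - <<'E'
from h import *
from cell import robot
a=robot.read_camera('scene')[:,:,::-1]
cv2.imwrite('pics/p2.png',cv2.resize(a[160:310,190:390],None,fx=4,fy=4,interpolation=cv2.INTER_CUBIC))
E
```

```text
T 6.27 [-183.1, -0.3, 100.4] Fx -1.12 Fz 1.01
```

View pics/p2.png

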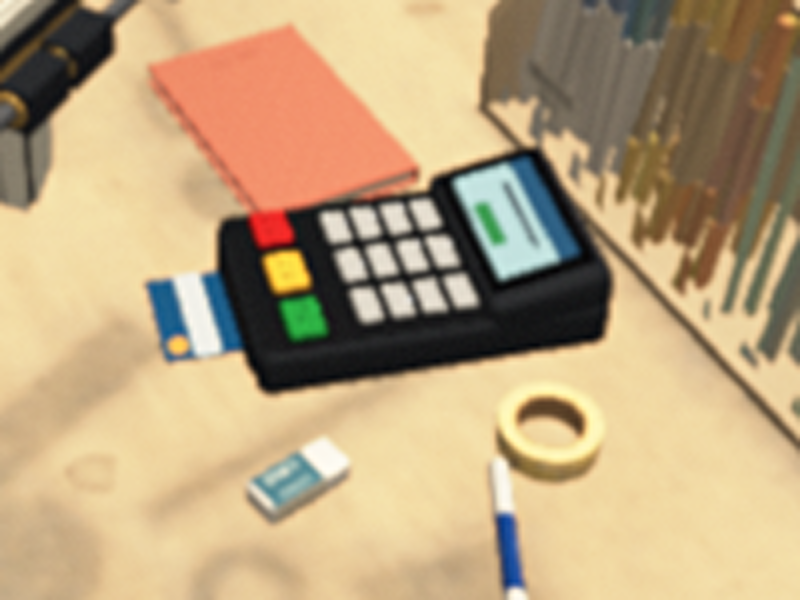

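The card now stands out from about zoom (148,281)/(164,361). I'll work out its travel.

```bash
python3 - <<'E'
from h import *
from cell import robot
cs=robot.calibration('scene')
for C in ([[94,289],[112,370]],[[148,281],[164,361]]):
  S=np.array([[272,229],[288,271],[304,317]]+C)/4+[190,160]-.4
  p,f=fit([(cs,S)]);print(p.round(4),f.round(2))
for s in (.0012,.023,.026): print(((proj(cs,model([*TP,A,s]))[3:]-[190,160]+.4)*4).round(0).tolist())
E
python3 - <<'E'
from h import *
from cell import robot
s=robot.observe(); y=np.pi/2+A
print(s['tool_rot'],delta(s,t2w(-.065,-.033,.06),y),t2w(-.065,-.033,.06))
c=robot.calibration('wrist');print(proj(c,model([*TP,A,.0012])).round())
E
```

```text
[ 0.6065 -0.1123 -0.2368  0.0013] [ 0.14 -0.44 -0.08  0.06 -0.07  0.19 -0.03 -0.06  0.04  0.17]
[ 0.6063 -0.1131 -0.2497  0.0261] [ 0.36 -0.44 -0.06  0.09 -0.28  0.25 -0.41 -0.14  0.4   0.16]
[[93.0, 291.0], [112.0, 373.0]]
[[139.0, 284.0], [160.0, 366.0]]
[[145.0, 283.0], [167.0, 365.0]]
[3.13583785 0.00584295 2.16879931] (array([-108.9,   55.7,   41.2]), np.float64(47.4)) [ 0.53540577 -0.12978325  0.06      ]
[[380. 288.]
 [349. 310.]
 [320. 332.]
 [303. 208.]
 [254. 249.]]
```

```bash

python3 -m pendant '[[[-18,9,0],7],[[-36,18,0],14],[[-54,27,5],21],[[-72,36,10],28],[[-90,45,20],35],[[-109,56,30],42],[[-109,56,38],47.4],[[-109,56,41],47.4],[[-109,56,41],47.4]]' >/dev/null; python3 st.py
python3 - <<'E'
from h import *
from cell import robot
for n in('wrist','scene'):
    a=robot.read_camera(n)[:,:,::-1].copy()
    s=robot.observe();c=robot.calibration(n)
    R=Ro.from_euler('xyz',s['tool_rot'])
    P=R.apply([[x,y,0] for x in(-.0095,.0095) for y in(-.019,.019)])+s['tool_pos']
    for q in proj(c,P): cv2.circle(a,tuple(int(v) for v in q),2,(255,0,255),-1)
    for q in proj(c,model([*TP,A,.026])): cv2.circle(a,tuple(int(v) for v in q),2,(255,255,255),-1)
    if n=='scene': a=cv2.resize(a[110:310,180:390],None,fx=3,fy=3)
    cv2.imwrite(f'pics/k1{n}.png',a)
y=np.pi/2+A; print(delta(s,t2w(-.065,-.033,.037),y))
E
```

```text
T 7.07 [-65.6, -32.7, 59.2] Fx -1.07 Fz -0.97
(array([-0.4, -0.1, 23.4]), np.float64(0.2))
```

View pics/k1wrist.png

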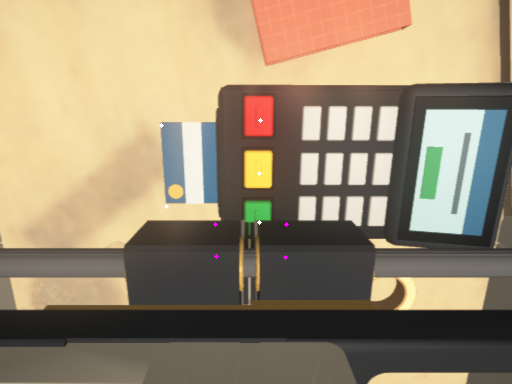

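View pics/k1scene.png

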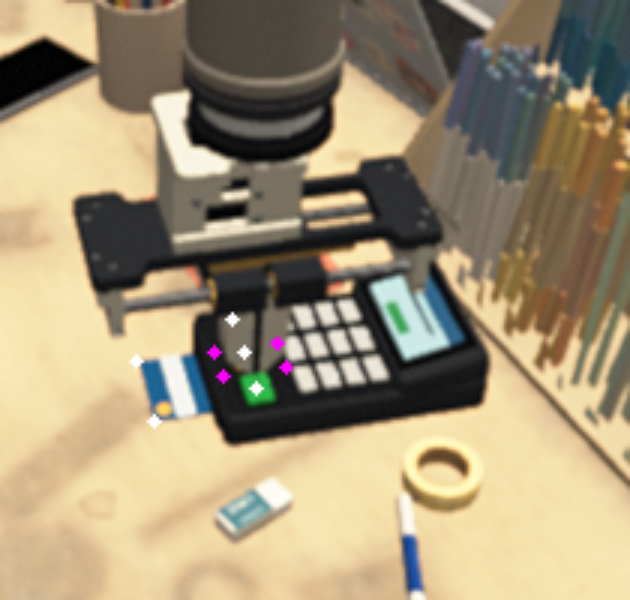

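```bash

python3 -m pendant '[[[0,4,5],0],[[0,4,14],0],[[0,4,20],0],[[0,4,22],0],[[0,4,22],0]]' >/dev/null; python3 st.py
python3 -m pendant '[[[0,0,1],0],[[0,0,1],0]]' >/dev/null; python3 st.py
```

```text
T 7.58 [-61.6, -32.5, 37.5] Fx -0.49 Fz -0.72
T 7.75 [-61.8, -32.4, 36.3] Fx -0.61 Fz -0.15
```

```bash

python3 -m pendant '[[[0,0,1],0],[[0,0,1],0]]' >/dev/null; python3 st.py
python3 -m pendant '[[[0,0,1],0],[[0,0,1],0]]' >/dev/null; python3 st.py
python3 -m pendant '[[[0,0,1],0],[[0,0,1],0]]' >/dev/null; python3 st.py
```

```text
T 7.92 [-61.7, -32.5, 35.4] Fx 0.23 Fz 0.05
T 8.08 [-61.6, -32.5, 34.5] Fx -0.94 Fz 1.52
T 8.25 [-61.6, -32.5, 33.6] Fx -0.72 Fz 3.24
```

```bash

python3 -m pendant '[[[0,0,0.8],0],[[0,0,0.8],0]]' >/dev/null; python3 st.py
python3 -m pendant '[[[0,0,0.8],0],[[0,0,0.8],0]]' >/dev/null; python3 st.py
```

```text
T 8.42 [-61.6, -32.5, 32.8] Fx -1.0 Fz 2.63
T 8.58 [-61.6, -32.5, 32.3] Fx -1.21 Fz 4.03
```

```bash

python3 -m pendant '[[[0,0,0.7],0],[[0,0,0.7],0]]' >/dev/null; python3 st.py
python3 -m pendant '[[[0,0,0.6],0]]' >/dev/null; python3 st.py
```

```text
T 8.75 [-61.6, -32.5, 32.2] Fx -2.81 Fz 7.55
T 8.83 [-61.6, -32.5, 32.2] Fx -1.99 Fz 8.78
```

Bottomed out: z has stopped at 32.2 mm while the force rises to 8.8 N. I'll let the key up and check.

```bash

python3 -m pendant '[[[0,0,-2],0],[[0,0,-5],0],[[0,0,-15],0],[[0,0,-40],0],[[0,0,-70],0],[[-5,-30,-75],0],[[-10,-60,-75],0],[[-10,-95,-75],0],[[-10,-130,-75],0],[[-10,-130,-75],0]]' >/dev/null; python3 st.py
python3 - <<'E'
from h import *
from cell import robot
a=robot.read_camera('scene')[:,:,::-1]
cv2.imwrite('pics/e1.png',cv2.resize(a[160:310,190:390],None,fx=4,fy=4,interpolation=cv2.INTER_CUBIC))
b=cv2.resize(cv2.imread('pics/scene0.png')[160:310,190:390],None,fx=4,fy=4,interpolation=cv2.INTER_CUBIC)
print(cv2.phaseCorrelate(b[100:400,240:640].mean(2),cv2.imread('pics/e1.png')[100:400,240:640].mean(2)))
E
```

```text
T 9.67 [-199.7, -41.9, 105.5] Fx 0.37 Fz -0.12
((0.011993981546936539, 0.021620789135226914), 0.7567829921735764)
```

View pics/e1.png

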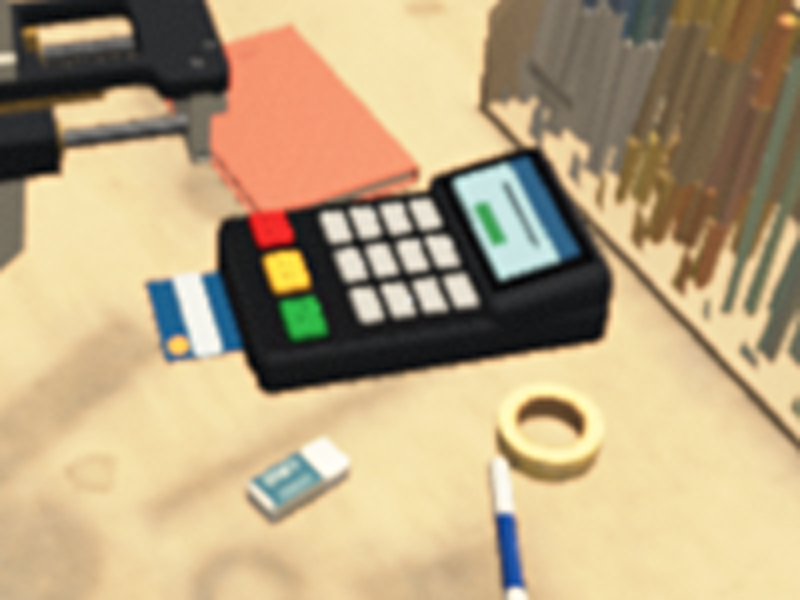

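The card's free edge is unchanged at about (148,281)/(164,361), the keys are up, and the terminal and the customer's things are where they were. Nothing touches the robot.

```bash
python3 -c "
from cell import robot
print(robot.hand_in())"
```

```text
the job is handed in; nothing more can be done
None
```

I pushed the card home with the shut fingertips, then pressed the green key all the way down and let it up again. I handed the job in at about 9.7 s; no verdict is reported.

- **Card:** I stopped pushing when it hit the stop at about 4.4 N, below the 5 N that would slide the terminal. With the arm clear, the scene camera put its travel at about 26.1 mm (home is 26 mm). The hand-picked corners are good to about 1 mm.
- **Green key:** it bottomed with the tool at 32.2 mm above the counter (expected 32 mm). The force rose from about 4 N to 8.8 N with no further travel, and that 8.8 N was the peak. In the last picture it looks up again.
- **Red and yellow keys:** both look up in the last picture. The fingertips stayed centred on the green key, clear of the yellow one by the fitted key positions.
- **Everything else:** comparing the first and last pictures showed no shift of the terminal (under 0.03 px at 4x zoom). The customer's things look unmoved, and the arm ended clear of everything.

Two readings were less clear:
- **Force noise:** it was about 0.5–1 N, so the card's sliding friction barely showed.
- **Single-view fit:** the terminal's yaw from the scene camera alone varied by about 1 degree between pictures, which I put down to the hand-picked corners.

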